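# Lock off the air hammer's valve with its spring-catch bolt

## Robot

A 7-joint arm with a two-finger parallel gripper is mounted at the origin on the work surface. World frame = base frame: x ahead of the robot, y to its left, z up, the work surface at z = 0. Lengths are in m, angles in rad, forces in N, time in s.
With the tool pointing down it reaches from about 0.375 to 0.925 m from the base axis. Payload 3.1 kg.
Tool frame: the origin (TCP) lies between the finger pads; the fingertips stand 19 mm ahead of it and the grasp point (between the pads) is the TCP; z points along the fingers, y is the direction in which the jaws open and shut (so a half turn about z gives the same grasp; the last joint's range is limited). The gripper opens to 85 mm and grips with 20 to 120 N. Pads are 22 mm wide; open, the fingers measure 114 mm over their backs; the gripper's body (76 mm by 85 mm) begins 54 mm behind the grasp point. The pads swing forward as they close: fully open they stand 13 mm farther back than shut.
Start: joints at [1.179, 0.383, 0.044, 1.598, -0.018, 1.161, -0.05], TCP at [0.188, -0.622, 0.25] pointing down, gripper open.
Joint ranges: [-2.61, 2.61], [-0.41, 2.15], [-1.48, 1.57], [0, 2.5], [-1.57, 4.71], [0.05, 1.97], [-2.85, 2.85]. Speed limits (rad/s): [2.79, 2.79, 3.14, 3.14, 3.14, 3.14, 3.14].

## Interface

Orientations are given as a unit quaternion [x, y, z, w].
In Python, from bench import move_ptp, movel, move_j, move_gripper, pause, inverse_kinematics, read_camera, camera_params, MotionError, sign_off, look_for, tip_of, read_time_s, read_qpos, read_joint_vel, read_effort, read_eef_pos, read_tcp_rot, read_ft_force, read_ft_torque, read_finger_gap gives the robot as it stands. Calls block until the motion is done:
- move_ptp(position, orientation): joint-space move of the TCP to a pose.
- movel(position, orientation=None, speed=0.15): straight line of the TCP; orientation=None keeps the orientation; speed is the mean speed in m/s.
- move_j(angles): joint-space move.
- move_gripper(opening, effort=None): finger opening in m; effort is the grip in N (None keeps the last); returns when the fingers have stopped.
- pause(seconds).
- inverse_kinematics(position, orientation): joint angles nearest the present ones, or None.
- read_camera(name): name is "side" or "top"; returns the picture (400x640x3 uint8, red, green, blue); there is no depth.
- camera_params(name): a dict with "K" (3x3 intrinsics, pixels), "camera_from_world" (4x4, takes a point from world to camera coordinates). Camera axes: x right, y down, z forward; pixel columns grow to the right and rows downward; lengths in m; the calibration is good to about 2 mm. A picture is of the moment at which its call begins. camera_params takes no time and is no camera call.
A pose or a line that the arm cannot do raises MotionError and nothing moves.
- sign_off(): hands the job in, once; it reports no verdict.
Trained networks look in the newest picture that a camera, given by its name, has taken for a name from the list of things; names that differ only in an ending like _2 or _b are one class to them, and where a whole thing is asked for, a point or a joint stands for the part that bears it (a point fixed in the world has none). Each returns a list of dicts, best first, with "confidence" (0 to 1); they miss things now and then, are a little off and sometimes report something else, mostly with a low value. They report only what shows in the picture. A call takes as long as a camera call.
- look_for(camera, name): "at" ([column, row] in pixels, amid what is visible of it).
- tip_of(camera, name): "at" ([column, row] in pixels: a listed point, or the origin of a listed thing).
Readings, each from a call of its own:
- read_time_s(): time.
- read_qpos(): joint angles.
- read_joint_vel(): joint speeds.
- read_effort(): joint torques, N m.
- read_eef_pos(): TCP position.
- read_tcp_rot(): TCP orientation.
- read_ft_force(): force on the tool from outside, world axes, zero at the start.
- read_ft_torque(): the same for the moment, N m.
- read_finger_gap(): finger opening in m.
Only numpy, scipy, OpenCV 4.12 (cv2) and the standard library are available. Lean on these libraries where they do the work, as an engineer would, in place of code of your own. Each camera call takes 0.05 s, during which the arm holds its last target.

## Task

Lock the air hammer's valve lever: press the long spring catch plate beside the bolt down with one fingertip and hold it down while the other fingertip pushes the bolt's upright thumb plate along, until the bolt is fully home through the eye of the lever. Still holding the bolt home, let the catch spring right back up so that the bolt is locked, and take the hand clear. Only press and push, grasp nothing, and leave the hammer, mug, punch and billet where they are.

Things in the scene. Friction and masses are not known exactly. Their poses are not given: they have to be found in the camera images.
- unit: Lock-off unit fixed on the bench: grey plate 235 x 330 x 6 mm with bolt, catch, brass valve and lever. Origin on the bench below the bolt's axis. z up; +y = the way the bolt slides home, to the lever; -x = catch side. Bolt: 16 mm round bar along y at x 0, z 30 mm, in two guides 16 mm long at y -75 and +80, tops 46 mm high. All but catch plate, thumb plate, lever and valve is below 47 mm.
- eye (a point): Centre of the eye (22 x 22 mm) in the tab under the valve's lever, on the bolt's axis at unit y = 122 mm, z = 30 mm. The lever, a flat steel bar with a black grip, lies above it along unit x from x = -78 to +104 mm, top 71 mm above the bench; the brass valve at its +x end is 73 mm high. None of it moves.
- thumb (a point): On the bolt's upright steel thumb plate: 26 mm wide (unit x), 12 mm thick (unit y), from the bar (top 38 mm above the bench) up to 89 mm. This point is at its middle in x and y, 80 mm above the bench. Push its -y face towards +y anywhere above the bar. At joint bolt = 0 it is at unit x 0, y -30 mm; home at y +30 mm.
- bolt (a joint): Bolt travel along unit +y: 0 = fully back, 0.060 m = fully home on its stop, tip 30 mm through the eye. Starts at 0 to 0.010. Friction about 2 N. With the catch up its tongue stands between the bolt's teeth and stops it at about 0.0115; if let up on the way it locks in notches near 0.027 and 0.043 until pressed again. From 0.0575 on the catch can spring up and lock the bolt home.
- catch_top (a point): Centre of the top face of the spring catch plate: flat level steel plate with cross grooves, 40 mm wide (unit x), 130 mm long (unit y), 6 mm thick, at unit x = -82 to -42, y = -85 to +45 mm. Its top is 62 mm above the bench when up, 48 mm fully pressed. It stays level and does not travel with the bolt: the fingertip slides along it.
- catch (a joint): How far the catch plate is pressed straight down: 0 = up (sprung), 0.014 m = down on its stop. The bolt is free from 0.008 m; press 0.010 to 0.014 m. The spring takes about 5 N at first and 9 N fully down, and lifts the plate back when released.
- hammer_mid (a point): Bystander: middle of a hand hammer 260 mm long lying on the bench, wooden handle, steel head, 26 mm thick, this point 13 mm above the bench; its x axis runs from the handle to the head.
- mug_mid (a point): Bystander: centre of a white ceramic mug, 74 mm across and 80 mm high, standing, handle on its +y side.
- punch_mid (a point): Bystander: centre of a round steel punch standing on its head, 32 mm across at the foot, tapering to 20 mm, 75 mm high.
- billet_mid (a point): Bystander: centre of a square steel billet 28 x 28 x 120 mm (long along its x axis) lying on the bench.

How it is judged:
By the outcome, as a careful person would: the job done as asked, in the order asked, and still so for the second after the job is handed in, with the robot touching nothing.
It also fails if it takes over 35 s, if anything falls off the work surface, if the arm or the gripper's body presses on something with over 40 N, if the wrist force passes 120 N, or if a joint passes its speed limit or range.

## Working session

There is one attempt and no reset: what is moved stays moved. The work goes in short steps, each a Python script; the robot and the scene stay as the last script left them, time stands still between calls to the robot, and variables do not carry over. Pictures are saved under pics/ and viewed, and the job is handed in when it is done.

```bash
ls; mkdir -p pics
python3 - <<'E'
from bench import *
import cv2, numpy as np
print(read_time_s(), read_eef_pos(), read_tcp_rot(), read_finger_gap())
for c in ("side","top"):
    im=read_camera(c); cv2.imwrite(f"pics/{c}0.png",im[:,:,::-1])
    p=camera_params(c); print(c,np.round(p["K"],1).tolist(),np.round(p["camera_from_world"],3).tolist())
    for n in ("unit","eye","thumb","catch_top","hammer_mid","mug_mid","punch_mid","billet_mid"):
        print(n,[(np.round(d["at"],1).tolist(),round(d["confidence"],2)) for d in tip_of(c,n)[:2]])
print(read_time_s())
E
```

```text
pics
0.0 [ 0.1879407  -0.62128278  0.24884039] [ 9.89223225e-01  1.46409022e-01 -2.79983746e-04 -1.31555037e-03] 0.08572738172432948
side [[444.3, 0.0, 322.0], [0.0, 444.3, 196.2], [0.0, 0.0, 1.0]] [[0.97, -0.243, 0.02, -0.572], [-0.159, -0.693, -0.703, 0.124], [0.185, 0.678, -0.711, 0.874], [0.0, 0.0, 0.0, 1.0]]
unit [([344.7, 235.4], 0.72)]
eye [([306.9, 195.1], 0.62)]
thumb [([356.1, 221.1], 0.85)]
catch_top [([330.0, 241.3], 0.6)]
hammer_mid [([314.9, 326.4], 0.92)]
mug_mid [([247.4, 234.4], 0.65)]
punch_mid [([432.3, 291.6], 0.89)]
billet_mid [([328.3, 242.1], 0.33)]
top [[505.1, 0.0, 315.1], [0.0, 505.1, 199.2], [0.0, 0.0, 1.0]] [[-0.027, -1.0, -0.007, 0.01], [-0.991, 0.028, -0.129, 0.583], [0.13, 0.004, -0.992, 0.985], [0.0, 0.0, 0.0, 1.0]]
unit [([357.3, 184.0], 0.93)]
eye [([303.4, 210.5], 0.92), ([371.3, 170.5], 0.29)]
thumb [([369.5, 171.5], 0.59)]
catch_top [([381.6, 201.7], 0.88)]
hammer_mid [([450.5, 234.0], 0.83)]
mug_mid [([346.3, 276.3], 0.91)]
punch_mid [([440.3, 123.2], 0.81)]
billet_mid [([293.8, 121.4], 0.77), ([304.7, 210.4], 0.2)]
0.9
```

View pics/side0.png

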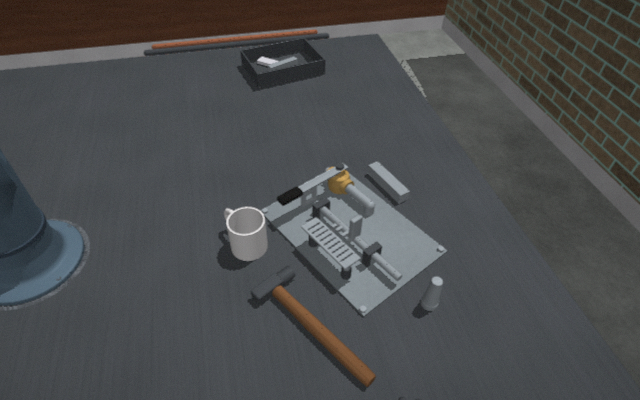

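View pics/top0.png

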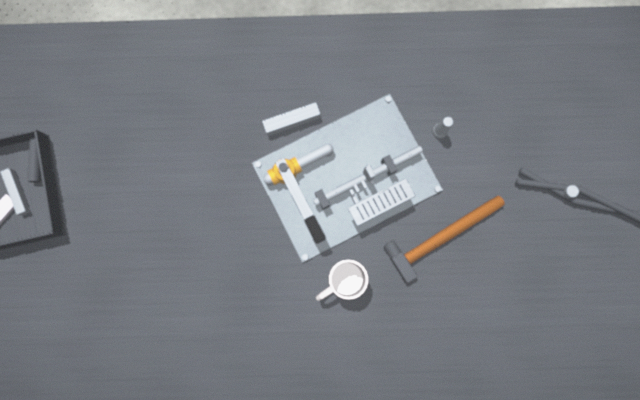

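```bash
cat > h.py <<'E'
import numpy as np, cv2
from bench import *
P={c:camera_params(c) for c in("side","top")}
def proj(c,X):
    T=P[c]["camera_from_world"]; X=np.atleast_2d(X)
    q=X@T[:3,:3].T+T[:3,3]; q=q@P[c]["K"].T
    return q[:,:2]/q[:,2:]
def unproj(c,uv,z):
    T=P[c]["camera_from_world"]; d=np.linalg.inv(P[c]["K"])@[uv[0],uv[1],1]
    R=T[:3,:3]; o=-R.T@T[:3,3]; d=R.T@d
    return o+d*(z-o[2])/d[2]
def u2w(p,X):
    X=np.atleast_2d(X); c,s=np.cos(p[2]),np.sin(p[2])
    return np.c_[p[0]+c*X[:,0]-s*X[:,1],p[1]+s*X[:,0]+c*X[:,1],X[:,2]]
E
cat > fit.py <<'E'
from h import *
from scipy.optimize import least_squares
obs=[("side","unit",344.7,235.4),("side","eye",306.9,195.1),("side","thumb",356.1,221.1),("side","catch",330,241.3),
("top","unit",357.3,184),("top","eye",303.4,210.5),("top","thumb",369.5,171.5),("top","catch",381.6,201.7)]
def pts(b): return {"unit":[0,0,0],"eye":[0,.122,.03],"thumb":[0,-.03+b,.08],"catch":[-.062,-.02,.062]}
def res(p):
    return np.concatenate([proj(c,u2w(p,pts(p[3])[n]))[0]-[u,v] for c,n,u,v in obs])
e=unproj("top",(303.4,210.5),.03);o=unproj("top",(357.3,184),0);print(e,o)
yaw=np.arctan2(-(e-o)[0],(e-o)[1])
r=least_squares(res,[o[0],o[1],yaw,0.005],loss="soft_l1")
print(r.x);print(np.round(r.fun.reshape(-1,2),1))
np.save("pose.npy",r.x)
for n,z,c,uv in [("hammer",.013,"top",(450.5,234)),("mug",.04,"top",(346.3,276.3)),("punch",.037,"top",(440.3,123.2)),("billet",.014,"top",(293.8,121.4)),("hammer",.013,"side",(314.9,326.4)),("mug",.04,"side",(247.4,234.4)),("punch",.037,"side",(432.3,291.6))]:
    print(n,c,unproj(c,uv,z)[:2].round(3))
for c in("side","top"):
    im=cv2.imread(f"pics/{c}0.png"); 
    p=r.x; b=p[3]
    k=4; x0,y0=(240,140) if c=="side" else (245,85)
    cr=cv2.resize(im[y0:y0+150,x0:x0+200],None,fx=k,fy=k,interpolation=cv2.INTER_CUBIC)
    def poly(X,col):
        q=(proj(c,u2w(p,np.array(X)))-[x0,y0]+.5)*k
        cv2.polylines(cr,[q.astype(int)],True,col,1)
    poly([[-.082,-.085,.062],[-.042,-.085,.062],[-.042,.045,.062],[-.082,.045,.062]],(0,0,255))
    y=-.03+b
    poly([[-.013,y-.006,.089],[.013,y-.006,.089],[.013,y+.006,.089],[-.013,y+.006,.089]],(0,255,0))
    poly([[-.008,y-.006,.038],[.008,y-.006,.038],[.008,y-.006,.089],[-.008,y-.006,.089]],(0,255,0))
    poly([[-.078,.122,.071],[.104,.122,.071]],(255,0,0))
    poly([[0,-.083,.046],[0,.088,.046]],(255,0,255))
    cv2.imwrite(f"pics/{c}_fit1.png",cr)
E
python3 fit.py
```

```text
[0.56161259 0.01812564 0.03      ] [ 0.61778965 -0.09597537  0.        ]
[ 0.61663074 -0.09087877  0.47062055  0.00383325]
[[ 0.3  3.5]
 [ 0.6  1.8]
 [ 0.5 -0.4]
 [ 0.2 -0.4]
 [-2.4  0.6]
 [ 0.1  0.1]
 [ 0.   0.3]
 [-0.3  0.4]]
hammer top [ 0.506 -0.282]
mug top [ 0.427 -0.064]
punch top [ 0.734 -0.269]
billet top [0.753 0.034]
hammer side [ 0.508 -0.276]
mug side [ 0.42  -0.067]
punch side [ 0.725 -0.272]
```

View pics/side_fit1.png

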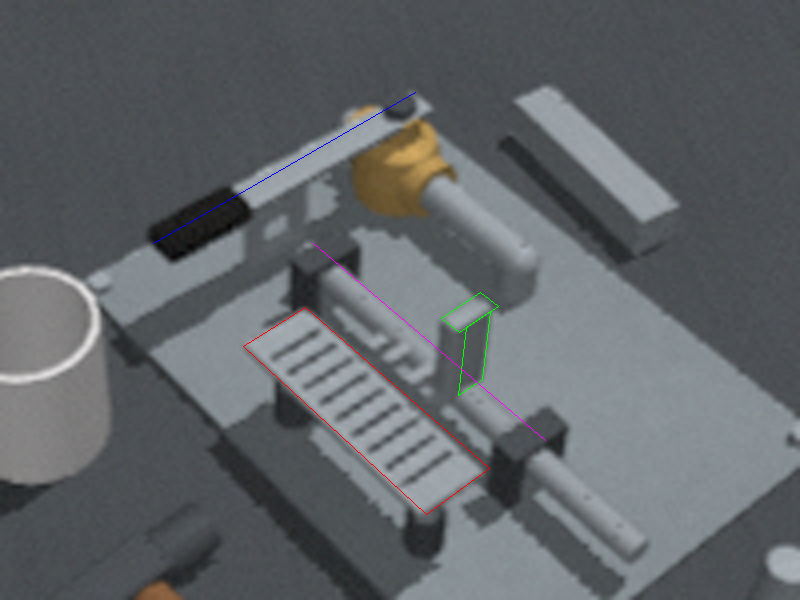

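View pics/top_fit1.png

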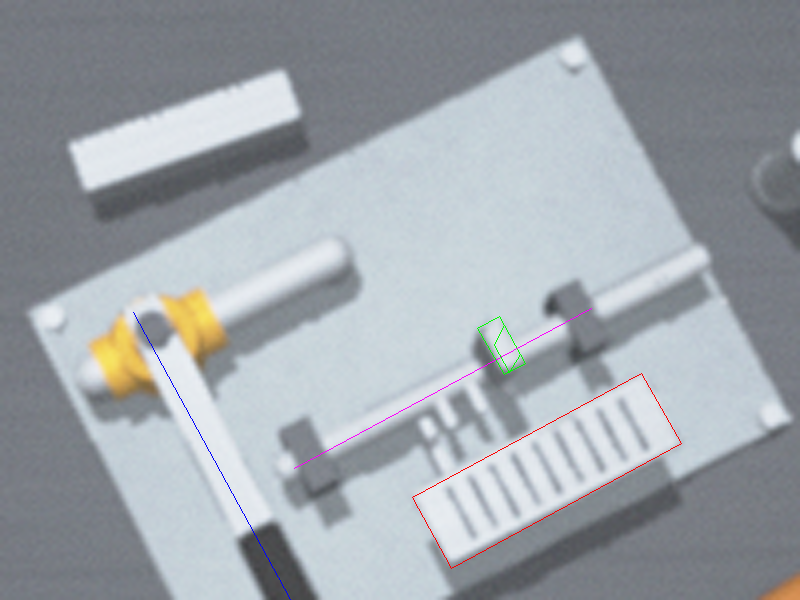

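```bash
cat >> h.py <<'E'
p=np.load("pose.npy") if __import__("os").path.exists("pose.npy") else None
def quat():
    t=(p[2]+np.pi/2)/2
    for s in (0,np.pi/2): yield np.array([np.cos(t-s),np.sin(t-s),0,0])
def W(x,y,z): return u2w(p,[x,y,z])[0]
def U(w):
    c,s=np.cos(p[2]),np.sin(p[2]); d=np.array(w)-[p[0],p[1],0]
    return np.array([c*d[0]+s*d[1],-s*d[0]+c*d[1],d[2]])
def F():
    f=read_ft_force(); c,s=np.cos(p[2]),np.sin(p[2])
    return np.array([c*f[0]+s*f[1],-s*f[0]+c*f[1],f[2]])
E
python3 - <<'E'
from h import *
for q in quat():
    for y in (-.052,.013):
        r=inverse_kinematics(W(-.03,y,.1),q); print(q.round(3),None if r is None else np.round(r,2))
print(read_time_s())
E
```

```text
[0.523 0.852 0.    0.   ] [ 0.65  0.6  -0.61  1.73  0.41  0.95  0.34]
[0.523 0.852 0.    0.   ] [ 0.57  0.53 -0.6   1.83  0.37  0.9   0.27]
[ 0.852 -0.523  0.     0.   ] [ 0.24  0.52 -0.08  1.75  0.05  0.88 -2.54]
[ 0.852 -0.523  0.     0.   ] [ 0.22  0.46 -0.16  1.85  0.1   0.85 -2.66]
0.9
```

Run:
```python
from h import *
q=list(quat())[0]
move_gripper(0.046)
move_ptp(W(-.03,-.052,.19),q); print(read_time_s())
movel(W(-.03,-.052,.125),speed=.15)
print(read_time_s(),read_finger_gap(),U(read_eef_pos()).round(4),F().round(2))
for c in("side","top"):
    im=read_camera(c); cv2.imwrite(f"pics/{c}1.png",im[:,:,::-1])
    x0,y0=(220,100) if c=="side" else (270,85)
    cv2.imwrite(f"pics/{c}1c.png",cv2.resize(im[y0:y0+150,x0:x0+200,::-1],None,fx=4,fy=4,interpolation=cv2.INTER_CUBIC))
```

```text
3.65
4.2333 0.046193499425414196 [-0.0299 -0.0524  0.1252] [ 0.73 -0.    0.04]
```

View pics/side1c.png

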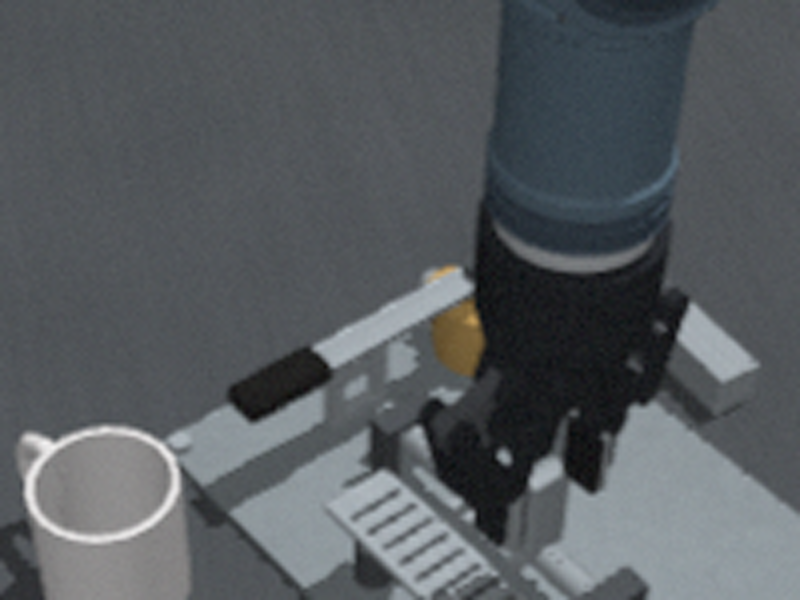

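View pics/top1c.png

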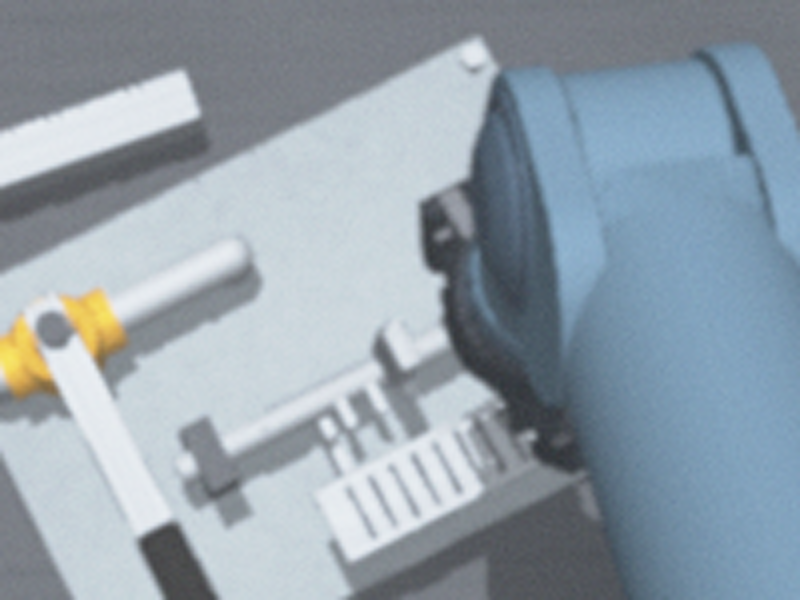

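Run:
```python
from h import *
for x in (-.06,0):
    for z in (.093,.1,.106,.115): print(x,z,((proj("side",W(x,-.052,z))[0]-[220,100])*4).round(0))
```

```text
-0.06 0.093 [494. 560.]
-0.06 0.1 [494. 551.]
-0.06 0.106 [495. 542.]
-0.06 0.115 [496. 529.]
0 0.093 [587. 496.]
0 0.1 [588. 486.]
0 0.106 [590. 478.]
0 0.115 [591. 465.]
```

Run:
```python
from h import *
movel(W(-.03,-.052,.094),speed=.1)
f0=F(); print(read_time_s(),f0.round(2))
z=.094
while z>.066:
    z-=.0015; movel(W(-.03,-.052,z),speed=.03); f=F()-f0
    print(round(z,4),round(read_time_s(),2),U(read_eef_pos()).round(4),f.round(2))
    if f[2]>3 or np.linalg.norm(f[:2])>6: break
```

```text
4.7917 [-1.01 -0.05 -0.45]
0.0925 5.04 [-0.0297 -0.0522  0.0929] [1.17 0.11 0.82]
0.091 5.29 [-0.03   -0.052   0.0911] [2.43 0.86 0.46]
0.0895 5.54 [-0.0301 -0.0519  0.0893] [ 1.47 -0.54 -0.02]
0.088 5.79 [-0.0301 -0.0519  0.0878] [1.55 0.07 0.64]
0.0865 6.04 [-0.0301 -0.0519  0.0863] [ 0.49 -0.21 -0.21]
0.085 6.29 [-0.0301 -0.0519  0.0848] [ 1.21 -0.26  0.82]
0.0835 6.54 [-0.0301 -0.0519  0.0833] [1.44 0.62 1.34]
0.082 6.79 [-0.0301 -0.052   0.0818] [1.15 0.19 0.11]
0.0805 7.04 [-0.0301 -0.0519  0.0803] [ 0.48 -0.06  0.42]
0.079 7.29 [-0.03  -0.052  0.079] [0.99 0.14 0.81]
0.0775 7.54 [-0.03   -0.052   0.0782] [0.18 1.54 5.17]
```

Run:
```python
from h import *
f0=np.array([0,0,0.])
z=.0705
movel(W(-.03,-.052,z),speed=.04); 
while z>.060:
    f=F();e=U(read_eef_pos())
    print(round(z,4),round(read_time_s(),2),e.round(4),f.round(2))
    if e[2]<.0667 or f[2]>16 or np.linalg.norm(f[:2])>8: break
    z-=.0012; movel(W(-.03,-.052,z),speed=.03)
for c in("side",):
    im=read_camera(c); cv2.imwrite(f"pics/{c}2.png",im[:,:,::-1])
    x0,y0=(220,100)
    cv2.imwrite(f"pics/{c}2c.png",cv2.resize(im[y0:y0+150,x0:x0+200,::-1],None,fx=4,fy=4,interpolation=cv2.INTER_CUBIC))
```

```text
0.0705 7.87 [-0.0299 -0.052   0.0714] [-2.22  1.1   6.52]
0.0693 8.12 [-0.0299 -0.052   0.0705] [-2.4   1.23  7.73]
0.0681 8.37 [-0.0299 -0.052   0.0693] [-1.56  2.16  8.09]
0.0669 8.62 [-0.0299 -0.052   0.0682] [-2.55  1.78  8.1 ]
0.0657 8.87 [-0.0299 -0.0521  0.0671] [-2.25  0.54  7.79]
0.0645 9.12 [-0.0299 -0.0521  0.066 ] [-2.7   1.78  9.05]
```

View pics/side2c.png

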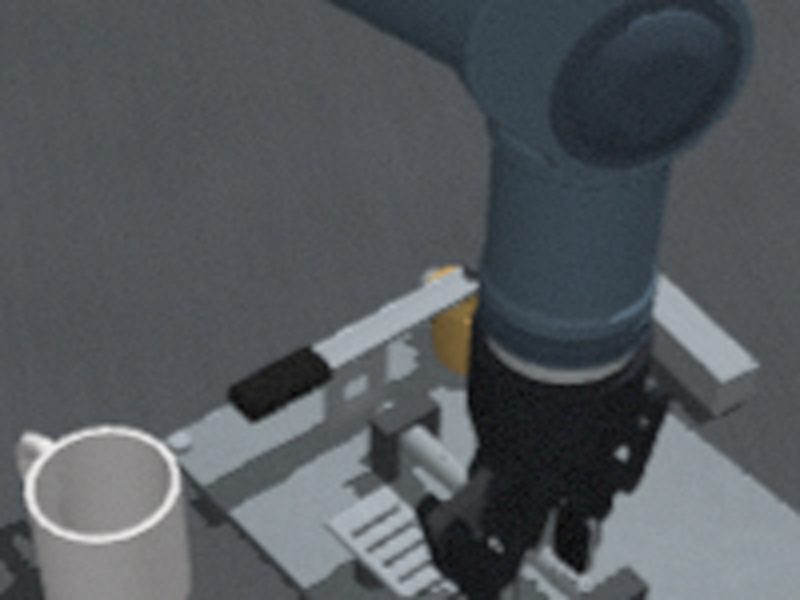

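Run:
```python
from h import *
z=.0645
ok=True
for y in (-.045,-.038,-.03,-.022,-.012,-.002,.005,.009):
    movel(W(-.03,y,z),speed=.05)
    f=F();e=U(read_eef_pos()); print(y,round(read_time_s(),2),e.round(4),f.round(2))
    if abs(f[1])>16: break
```

```text
-0.045 9.46 [-0.0293 -0.0487  0.0671] [-0.37 -2.55  9.47]
-0.038 9.75 [-0.0287 -0.0427  0.0675] [-1.24 -3.8   8.68]
-0.03 10.06 [-0.0286 -0.0358  0.0677] [-1.21 -4.75  7.92]
-0.022 10.37 [-0.0284 -0.0281  0.0678] [ 0.34 -4.86  7.83]
-0.012 10.72 [-0.0282 -0.018   0.0679] [-0.18 -5.46  8.04]
-0.002 11.07 [-0.0279 -0.0079  0.0679] [-0.73 -5.21  7.74]
0.005 11.36 [-0.0278 -0.001   0.0679] [ 0.19 -5.51  7.92]
0.009 11.61 [-0.0277  0.0028  0.0679] [ 0.3  -5.62  8.19]
```

Run:
```python
from h import *
z=.0632
for y in (.011,.014,.017,.019,.021,.023):
    movel(W(-.03,y,z),speed=.05)
    f=F();e=U(read_eef_pos()); print(y,round(read_time_s(),2),e.round(4),f.round(2))
    if abs(f[1])>11: break
for c in("side","top"):
    im=read_camera(c); cv2.imwrite(f"pics/{c}3.png",im[:,:,::-1])
    x0,y0=(220,100) if c=="side" else (245,85)
    cv2.imwrite(f"pics/{c}3c.png",cv2.resize(im[y0:y0+150,x0:x0+200,::-1],None,fx=4,fy=4,interpolation=cv2.INTER_CUBIC))
    print([(np.round(d["at"],1),round(d["confidence"],2)) for d in tip_of(c,"thumb")[:2]], proj(c,W(0,.03,.08)))
```

```text
0.011 11.86 [-0.0277  0.0041  0.0669] [-0.5  -7.15  8.9 ]
0.014 12.11 [-0.0276  0.0071  0.0669] [ 0.42 -5.76  8.93]
0.017 12.36 [-0.0275  0.0102  0.0669] [-0.3  -6.85  9.75]
0.019 12.61 [-0.0275  0.0121  0.0669] [-0.24 -6.18  9.2 ]
0.021 12.86 [-0.0275  0.0124  0.0669] [ 0.52 -8.64  7.23]
0.023 13.11 [-0.0275  0.0124  0.067 ] [  1.04 -11.29   6.27]
[(array([245.3, 231.2]), 0.31)] [[336.98355943 204.50793337]]
[(array([344.2, 183.6]), 0.65)] [[344.34399599 185.40733314]]
```

View pics/side3c.png

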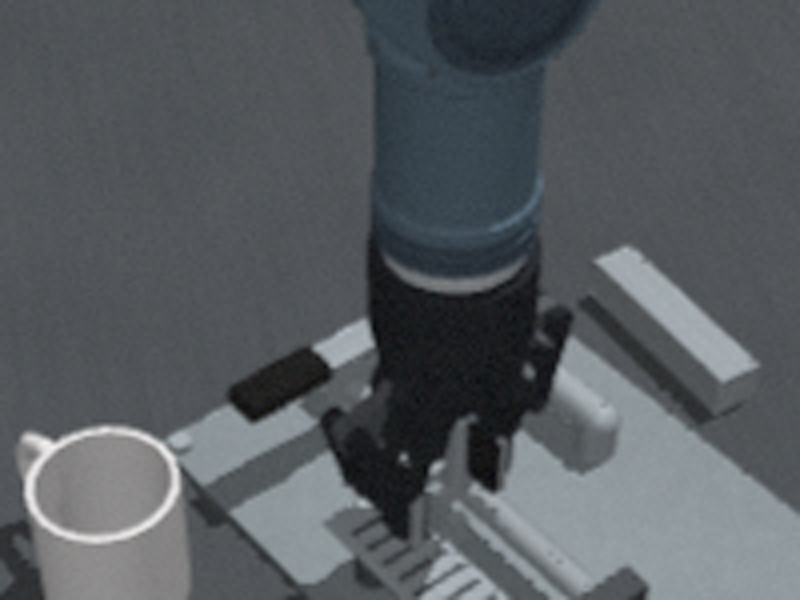

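View pics/top3c.png

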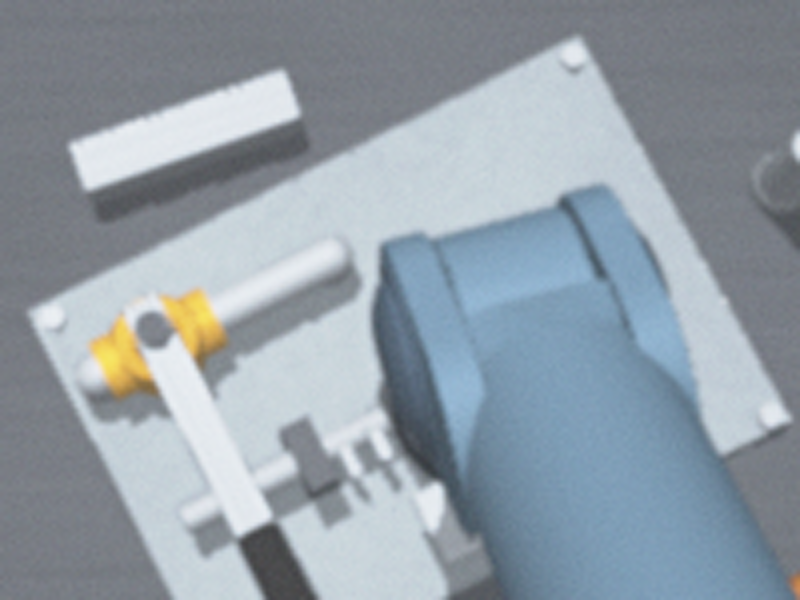

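Run:
```python
from h import *
print(((proj("top",W(0,.152,.03))[0]-[245,85])*4).round())
for z in (.070,.076,.082,.086):
    movel(W(-.03,.023,z),speed=.04)
    f=F();e=U(read_eef_pos()); print(z,round(read_time_s(),2),e.round(4),f.round(2))
pause(.3)
f=F();e=U(read_eef_pos()); print(e.round(4),f.round(2))
im=read_camera("side"); cv2.imwrite("pics/side4c.png",cv2.resize(im[100:250,220:420,::-1],None,fx=4,fy=4,interpolation=cv2.INTER_CUBIC))
```

```text
[182. 531.]
0.07 13.62 [-0.0283  0.0126  0.0733] [  0.61 -11.36   3.77]
0.076 13.93 [-0.0294  0.0128  0.0784] [-1.00e-02 -1.23e+01  2.75e+00]
0.082 14.22 [-0.0318  0.013   0.0827] [ -0.91 -12.25  -1.68]
0.086 14.47 [-0.0331  0.013   0.0859] [ -1.22 -11.56  -2.88]
[-0.0331  0.013   0.0859] [ -0.75 -12.49  -2.83]
```

View pics/side4c.png

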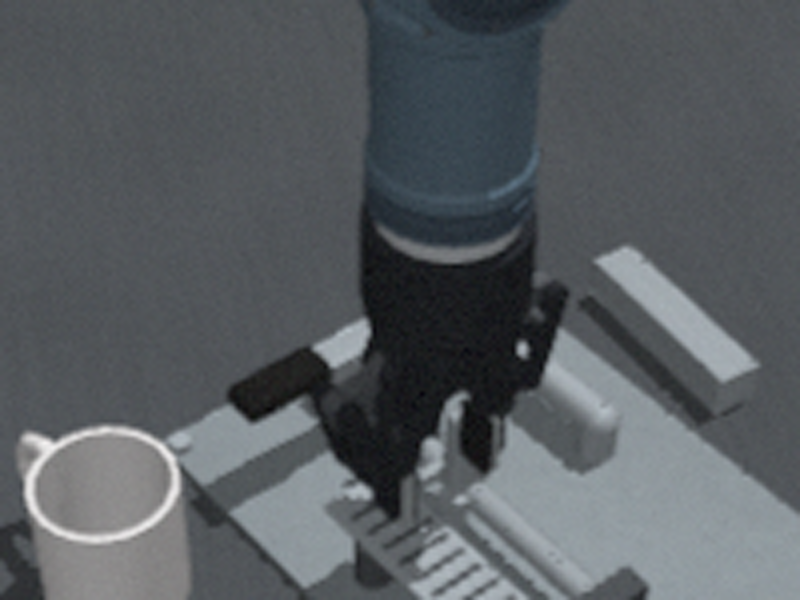

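Run:
```python
from h import *
movel(W(-.032,-.008,.087),speed=.06)
f=F();e=U(read_eef_pos()); print(e.round(4),f.round(2))
movel(W(-.032,-.008,.20),speed=.15)
q=list(quat())[0]
move_ptp(W(-.05,-.25,.25),q)
print(round(read_time_s(),2),F().round(2))
for c in("side","top"):
    im=read_camera(c); cv2.imwrite(f"pics/{c}5.png",im[:,:,::-1])
    x0,y0=(240,140) if c=="side" else (245,85)
    cr=cv2.resize(im[y0:y0+150,x0:x0+200,::-1],None,fx=4,fy=4,interpolation=cv2.INTER_CUBIC)
    def poly(X,col):
        g=(proj(c,u2w(p,np.array(X)))-[x0,y0]+.5)*4
        cv2.polylines(cr,[g.astype(int)],True,col,1)
    poly([[-.082,-.085,.062],[-.042,-.085,.062],[-.042,.045,.062],[-.082,.045,.062]],(0,0,255))
    y=.03
    poly([[-.013,y-.006,.089],[.013,y-.006,.089],[.013,y+.006,.089],[-.013,y+.006,.089]],(0,255,0))
    cv2.imwrite(f"pics/{c}5c.png",cr)
    for n,X in(("thumb",W(0,.03,.08)),("catch_top",W(-.062,-.02,.062))): print(c,n,[(np.round(d["at"],1),round(d["confidence"],2)) for d in tip_of(c,n)[:2]], proj(c,X).round(1))
print(read_time_s())
```

```text
[-0.0317 -0.0073  0.0869] [-0.22  0.26 -0.66]
17.37 [0.34 1.   0.5 ]
side thumb [(array([334.8, 200.9]), 0.64)] [[337.  204.5]]
side catch_top [(array([329.6, 242. ]), 0.56)] [[330.2 240.9]]
top thumb [(array([347.8, 187.1]), 0.98)] [[344.3 185.4]]
top catch_top [(array([379.7, 202.9]), 0.8), (array([441.5, 121.5]), 0.44)] [[381.3 202.1]]
17.6667
```

View pics/side5c.png

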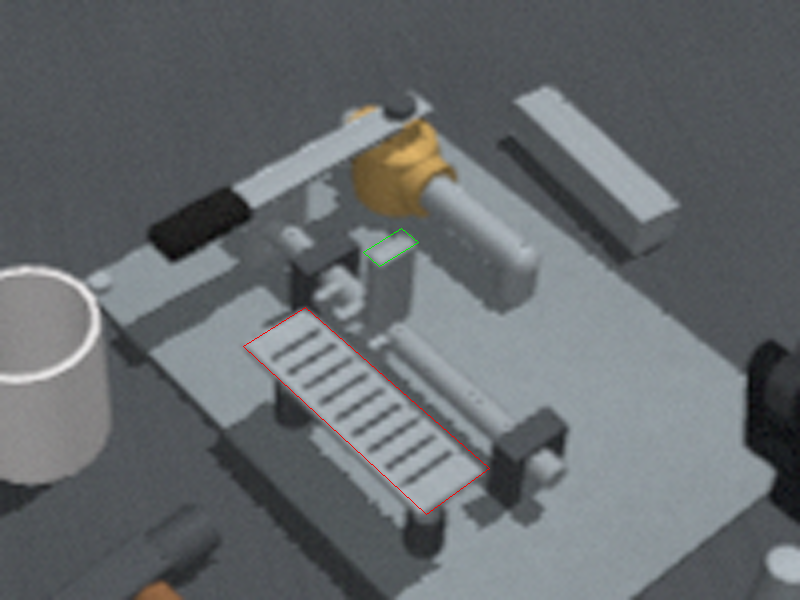

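View pics/top5c.png

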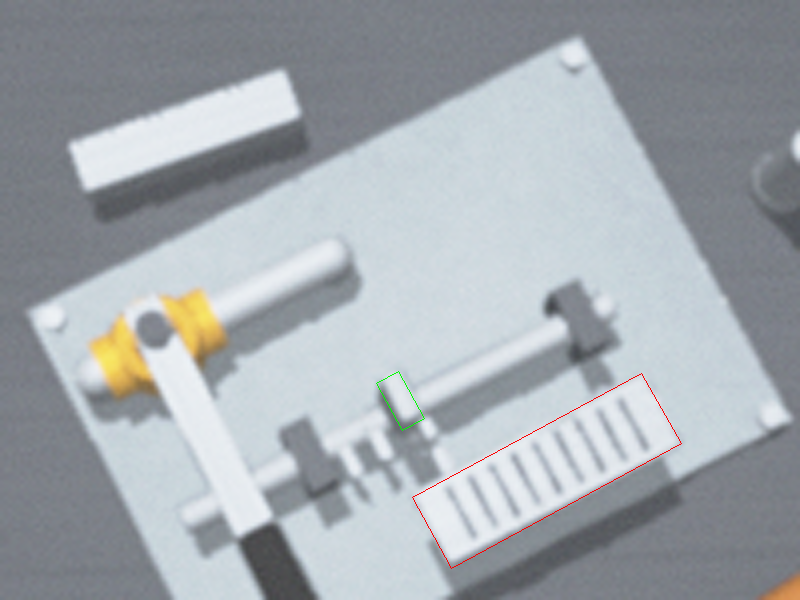

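View pics/side5.png

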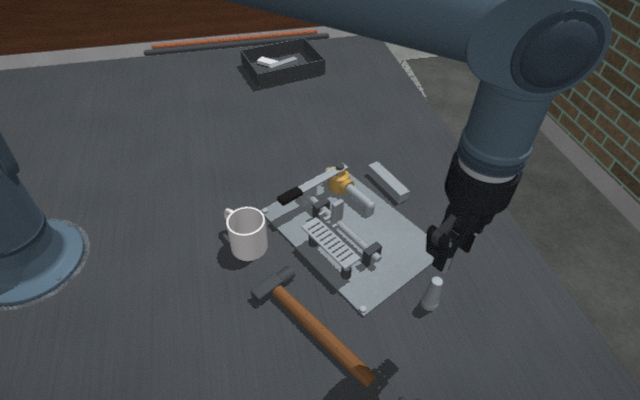

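Run:
```python
from h import *
a=cv2.imread("pics/side0.png").astype(int);b=cv2.imread("pics/side5.png").astype(int)
for n,(x0,x1,y0,y1) in dict(mug=(222,270,200,262),hammerhead=(248,298,262,304),punch=(420,444,280,312),billet=(364,412,158,206)).items():
    print(n,abs(a-b)[y0:y1,x0:x1].mean().round(2))
print(abs(a-b)[100:150,100:200].mean().round(2))
sign_off(); print(read_time_s())
```

```text
mug 6.73
hammerhead 4.8
punch 5.26
billet 6.01
4.88
the job is handed in; nothing more can be done
the job is handed in; nothing more can be done
```

The bolt is home through the lever's eye and locked, the catch is fully up, and the job is handed in. My last clock reading, just before sign-off, was 17.7 s.

**What I did:**
- One fingertip pressed the catch plate about 12 mm down and held it there. While the bolt moved, it eased to 10.6 mm, still inside the 10–14 mm band, so I pressed deeper again.
- The other fingertip pushed the thumb plate along until the bolt met its stop. The hand stopped moving and the push force rose from about 6 to 11 N.
- I kept pushing at about 12 N while lifting, so the catch sprang up with the bolt held home. Then I backed off and took the hand clear.

**Last checks:**
- **Bolt:** the thumb plate lies on its predicted home outline in both pictures, and the bolt tip shows beyond the lever.
- **Catch:** the plate lies on its predicted fully-up outline.
- **Bystanders:** the mug, hammer head, punch and billet differ from the first picture by about the same as bare bench (4.8–6.7 against 4.9 grey levels). The mug (6.7) and billet (6.0) are a little above that, but I saw no shift in the pictures.
- **Hand:** the force reading was about 1 N with the hand in free air.

**Disagreements:** the trained network placed the thumb point 4 pixels off the predicted home position in each camera, while the plate's outline matched. In an earlier side picture, with the hand in the way, it mistook the mug for the thumb at low confidence. I went by the outlines and the force.

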